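Feeler-check the gap under a board press foot

TASK

On the laptop repair bench, pick up the red-handled taper feeler gauge by its handle and slide its blade, flat on the bench, straight in under the middle of the sprung black foot of the blue press, from the robot's side, until it drags: the foot must ride up on the blade by roughly 3 mm. Do not ram it on until the foot is forced right up, and leave the yellow-handled gauge alone. Let go and leave the gauge lying there, gripped in the gap.

Things in the scene. Friction and masses are not known exactly. Their poses are not given: they have to be found in the camera images.
- gauge_red_grip (a point): Centre of the red upright handle (40 mm long x, 24 wide y, 56 tall), 28 mm above the gauge's flat underside. x: along the steel blade to its tip, z up. Blade 24 mm wide, from x = 20 mm (handle front) to x = 130 mm (tip); underside flat, level with the handle's; top slopes evenly from 15 mm high at the handle to 3 mm at the tip. 0.12 kg. Starts flat on the bench, tip roughly away from the robot.
- under_blue (a point): Lowest point, mid-width, of the blue press's foot; its height is the gap (6 to 10 mm at start) and rises with the foot. z up, x the way in, away from robot. Underside half-round, 9 mm radius, 44 mm long in y. Fixed blue portal, under 85 mm tall, open front and back, posts 90 mm apart in y, their feet 23 mm fore and aft of the foot. A like white press stands 160 to 260 mm to one side.
- foot_blue (a joint): Lift of the blue press's foot in m: 0 at its lower rest, grows upward, upper stop at 0.008. A spring presses it down with about 4 N at rest and 0.35 N more per mm, so the blade meets a few newtons of drag once it touches the foot. It starts at 0.
- gauge_yellow_grip (a point): Centre of the handle of the other gauge, the same in all but its yellow handle; to be left where it lies.
Things that resemble listed ones, but are neither listed nor needed, are in the scene too. Leave any orange or purple look-alike of the part that bears gauge_red_grip alone.

How it is judged:
On the way:
1. the red gauge, held, lifts the blue press's foot by more than 1 mm (value of joint foot_blue above 0.001 m and contact force between the fingers and gauge_red above 0.5 N and x of under_blue in the frame of gauge_red_grip between 0.025 and 0.12 m and y of under_blue in the frame of gauge_red_grip between -0.02 and 0.02 m), for 0.1 s.
At the end, for the whole second after the job is handed in: The red-handled gauge lies flat on the bench, released and at rest, handle towards the robot, its blade under the blue press's foot: the foot is lifted 1 to 6 mm, the foot's middle is within 15 mm of the blade's centre line, and the blade is within 15 degrees of straight in (value of joint foot_blue between 0.001 and 0.006 m and x of under_blue in the frame of gauge_red_grip between 0.022 and 0.12 m and y of under_blue in the frame of gauge_red_grip between -0.015 and 0.015 m and angle between the x axis of gauge_red_grip and the x axis of under_blue, either way round below 0.26 rad and x of gauge_red_grip in the frame of under_blue below -0.02 m and angle between gauge_red_grip's own z axis and vertical below 0.1 rad and height (world z) of gauge_red_grip below 0.034 m and linear speed of gauge_red below 0.01 m/s); the robot touches nothing.
It fails at once if the foot is forced up more than 6.5 mm (value of joint foot_blue above 0.0065 m).
It fails at once if the yellow-handled gauge is moved more than 30 mm (distance of gauge_yellow_grip from where it was at the start of the episode above 0.03 m).
It also fails if it takes over 42 s, if anything falls off the work surface, if the arm or the gripper's body presses on something with over 40 N, if the wrist force passes 120 N, or if a joint passes its speed limit or range.

ROBOT

A 7-joint arm with a two-finger parallel gripper is mounted at the origin on the work surface. World frame = base frame: x ahead of the robot, y to its left, z up, the work surface at z = 0. Lengths are in m, angles in rad, forces in N, time in s.
With the tool pointing down it reaches from about 0.425 to 0.875 m from the base axis. Payload 8.4 kg.
Tool frame: the origin (TCP) lies on the centre line of the jaws, within the pads' length; the fingertips stand 22 mm ahead of it and the grasp point (between the pads) lies 3 mm ahead of it; z points along the fingers, y is the direction in which the jaws open and shut (so a half turn about z gives the same grasp; the last joint's range is limited). The gripper opens to 85 mm and grips with 20 to 120 N. Pads are 22 mm wide; open, the fingers measure 114 mm over their backs; the gripper's body (76 mm by 85 mm) begins 54 mm behind the grasp point. The pads swing forward as they close: fully open they stand 13 mm farther back than shut.
Start: joints at [-1.405, 0.333, 0.04, 1.465, -0.013, 1.343, -0.059], TCP at [0.17, 0.627, 0.253] pointing down, gripper open.
Joint ranges: [-2.58, 2.58], [-0.38, 2.09], [-1.3, 1.39], [0.25, 2.4], [-1.5, 4.64], [0.08, 2.09], [-2.65, 2.65]. Speed limits (rad/s): [2.22, 2.22, 2.79, 2.79, 3.14, 3.14, 3.14].

INTERFACE

Orientations are given as a unit quaternion [w, x, y, z].
In Python, from rig import sensors, viewer, ticket gives the robot as it stands. The module is installed in compiled form; this text tells all that it offers.
- The arm moves only by the tool carry_out, never from a script. Its argument "rows" is a list that holds one entry, the list of rows, each a list of 5 numbers: the opening, from -1 (shut) to 1 (fully open), then the shift along the world's x, y, z in units of 30 mm (1.0 is 30 mm), then the turn about the world's z in degrees. In form: [[[hand, x, y, z, yaw], ...]]. A call has exactly 5 rows; each row shifts and turns the pose as measured when the row begins; what a row does not reach is not made up. A row lasts 1/8 s, in which the tool goes at most 62.5 mm and 10.7 degrees, less where a joint would pass 70% of its speed; a pose out of reach is approached as far as the arm can. A call is refused whole if a number of a shift passes 1 or a number of a turn 10.7, either way. A call with a gripper value outside its range is refused whole. The fingers move at their own pace and stop on an object; "squeeze" is the grip in N (left out, the last holds). Time passes only in rows, so rows that do not move let the fingers close, or fill a call up. It gives the time, the measured TCP pose, the force and the opening at its end, in the units of the state.
- sensors.state(): the state, without advancing time (a new reading comes with each control period).
- viewer.read_camera(name): name is "side" or "top" or "wrist"; returns a dict with "frame" (480x640x3 uint8, red, green, blue), "intrinsics" (3x3 intrinsics, pixels), "k1" (the pictures are not rectified: a ray, as slopes to the right and down, at radius r is drawn at 1 + k1 r^2 times it, then the intrinsics apply), "T" (4x4, takes a point from camera to world coordinates). Camera axes: x right, y up, looking along -z (the intrinsics and any distortion apply to the point x, -y, -z); pixel columns grow to the right and rows downward; lengths in m; the calibration is good to about 2 mm. A picture is of the moment at which its call begins. There is no depth.
- ticket.sign_off(): hands the job in, once; it reports no verdict.
Trained networks look in a picture, given as the dict that the camera call returned (one of the last four; its "shot" number tells which), for a name from the list of things; names that differ only in an ending like _2 or _b are one class to them, and where a whole thing is asked for, a point or a joint stands for the part that bears it (a point fixed in the world has none). Each returns a list of dicts, best first, with "p" (0 to 1); they miss things now and then, are a little off and sometimes report something else, mostly with a low value. They report only what shows in the picture. A call takes as long as a camera call. They do not tell look-alikes from the thing itself.
- viewer.boxes_of(thing, picture): "extent" ([left, top, right, bottom] in pixels, round what is visible of it).
The state is a dict: "clock": time; "joint_positions": joint angles; "joint_velocities": joint speeds; "tau": joint torques, N m; "tcp_pos": TCP position; "orientation": TCP orientation; "contact_force": force on the tool from outside, world axes, zero at the start; "torque": the same for the moment, N m; "opening": opening from 0.0 (shut) to 1.0 (fully open).
Only numpy, scipy, OpenCV 4.12 (cv2) and the standard library are available. Lean on these libraries where they do the work, as an engineer would, in place of code of your own. Each camera call takes 0.05 s, during which the arm holds its last target. There are 200 camera calls.

## Working session

There is one attempt and no reset: what is moved stays moved. The work goes in short steps, Python scripts to look and compute and a tool call to move; the robot and the scene stay as the last step left them, time stands still between calls to the robot, and variables do not carry over. Pictures are saved under pics/ and viewed, about 8 in all and at most 12, crops included, and the job is handed in when it is done.

Besides the shell and the picture viewer there is one more tool, called after "Call:" as name(argument=value, ...), one argument or row to a line, values as JSON. carry_out: Moves the arm, as the interface text tells. Its arguments: {"type":"object","properties":{"rows":{"type":"array","items":{"type":"array","items":{"type":"array","items":{"type":"number"}}}},"squeeze":{"type":"number"}},"required":["rows"]}

```bash
mkdir -p pics; cat > h.py <<'E'
import numpy as np, cv2
from rig import sensors, viewer, ticket
def ray(c,px):
    K=np.array(c["intrinsics"],float);T=np.array(c["T"])
    d=np.array([(px[0]-K[0,2])/K[0,0],(px[1]-K[1,2])/K[1,1]]);s=d.copy()
    for _ in range(30): s=d/(1+c["k1"]*(s@s))
    return T[:3,3],T[:3,:3]@np.array([s[0],-s[1],-1.])
def atz(c,px,z):
    o,d=ray(c,px);return o+d*(z-o[2])/d[2]
def proj(c,P):
    K=np.array(c["intrinsics"],float);T=np.array(c["T"])
    q=T[:3,:3].T@(np.array(P)-T[:3,3]);s=np.array([q[0],-q[1]])/-q[2]
    s=s*(1+c["k1"]*(s@s));return np.array([K[0,0]*s[0]+K[0,2],K[1,1]*s[1]+K[1,2]])
def snap(n,f=None):
    c=viewer.read_camera(n)
    if f: cv2.imwrite("pics/"+f,c["frame"][:,:,::-1])
    return c
E
python3 - <<'E'
from h import *
print(sensors.state())
for n in("top","side"):
    c=snap(n,n+"0.png");print(n,np.array(c["T"])[:3].round(3).tolist(),c["k1"])
    for t in("gauge_red_grip","under_blue","foot_blue","gauge_yellow_grip"):
        print(t,[(round(b["p"],2),np.round(b["extent"]).tolist()) for b in viewer.boxes_of(t,c)])
E
```

```text
{'clock': 0.0, 'joint_positions': array([-1.40518151,  0.3339068 ,  0.03989548,  1.46629084, -0.01336665,
        1.34332903, -0.05850428]), 'joint_velocities': array([-1.01273281e-03, -7.45568718e-04,  1.33769314e-03, -7.77740297e-04,
       -2.82750120e-04, -4.91252828e-05,  2.00794367e-06]), 'tau': array([-1.28456390e-04, -6.58556771e+01,  1.36539951e+00, -4.05562198e+01,
        1.68993784e-02,  1.24872441e-02, -5.08680671e-06]), 'tcp_pos': array([0.17006015, 0.62690486, 0.25241464]), 'orientation': array([-3.42388978e-05,  1.32038010e-01,  9.91244303e-01, -8.33591978e-04]), 'contact_force': array([-0.02340044, -0.24378705, -0.42795348]), 'torque': array([-0.04212983,  0.0058624 , -0.06693882]), 'opening': 0.9973281805854721}
top [[-0.008, 0.987, -0.159, 0.303], [-0.999, -0.013, -0.031, 0.045], [-0.033, 0.158, 0.987, 1.099]] 0.0023181460446697407
gauge_red_grip [(0.91, [108.0, 285.0, 155.0, 338.0]), (0.86, [132.0, 210.0, 186.0, 251.0]), (0.8, [183.0, 302.0, 250.0, 337.0])]
under_blue [(0.57, [376.0, 143.0, 393.0, 158.0])]
foot_blue [(0.67, [373.0, 143.0, 391.0, 161.0])]
gauge_yellow_grip [(0.85, [461.0, 179.0, 507.0, 243.0]), (0.22, [369.0, 141.0, 390.0, 159.0])]
side [[0.751, 0.39, -0.533, -0.142], [-0.66, 0.439, -0.61, -0.642], [-0.004, 0.81, 0.587, 0.721]] -0.002684282988155159
gauge_red_grip [(0.93, [147.0, 193.0, 198.0, 214.0]), (0.75, [196.0, 208.0, 214.0, 258.0]), (0.71, [229.0, 180.0, 245.0, 203.0]), (0.7, [442.0, 307.0, 468.0, 355.0]), (0.64, [237.0, 202.0, 288.0, 223.0])]
under_blue [(0.61, [410.0, 223.0, 422.0, 254.0])]
foot_blue [(0.57, [408.0, 226.0, 421.0, 254.0])]
gauge_yellow_grip []
```

View pics/top0.png

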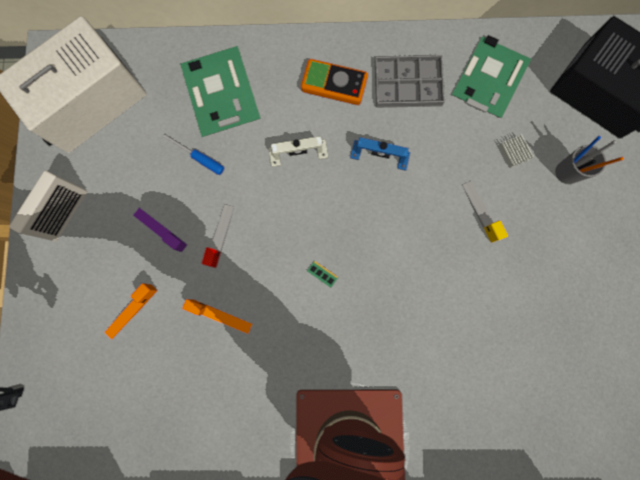

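View pics/side0.png

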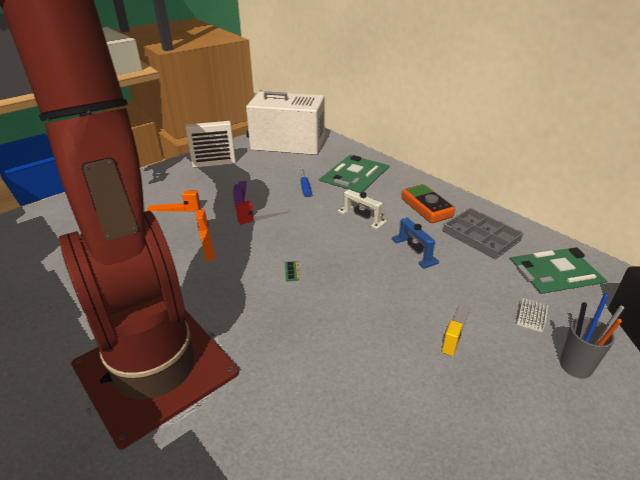

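```bash
python3 - <<'E'
from h import *
c=snap("top")
hsv=cv2.cvtColor(c["frame"],cv2.COLOR_RGB2HSV)
for n,(x0,y0,x1,y1),m in(("red",(195,240,225,272),lambda h:((h[...,0]<6)|(h[...,0]>174))&(h[...,1]>150)),("blue",(340,125,420,180),lambda h:(h[...,0]>95)&(h[...,0]<125)&(h[...,1]>120))):
    M=m(hsv[y0:y1,x0:x1]);p=np.argwhere(M)[:,::-1]+[x0,y0];r=cv2.minAreaRect(p.astype(np.float32))
    print(n,len(p),p.mean(0),r);print([atz(c,b,.05 if n=="red" else .0).round(3)[:2].tolist() for b in cv2.boxPoints(r)])
print("grip",atz(c,(211,256),.045),"tip",atz(c,(228,206),.003),"bladeL",atz(c,(231,206),.003),"bladeR",atz(c,(224.5,205),.003))
for p in((355,157),(405,166)):print("postfoot",atz(c,p,.0))
print("foot boxes",atz(c,(382,150),.05))
f=c["frame"]
a=cv2.resize(f[185:285,165:265],(400,400),interpolation=2);b=cv2.resize(f[110:210,330:430],(400,400),interpolation=2)
cv2.imwrite("pics/crop.png",np.hstack([a,b])[:,:,::-1])
E
```

```text
red 256 [210.5234375 257.0859375] ((210.6509552001953, 256.9717102050781), (14.972299575805664, 17.44478988647461), 15.945395469665527)
[[0.392, 0.323], [0.43, 0.313], [0.42, 0.281], [0.383, 0.29]]
blue 690 [381.13333333 150.12753623] ((380.14215087890625, 152.68496704101562), (56.73093032836914, 21.824182510375977), 12.652555465698242)
[[0.646, -0.015], [0.699, -0.027], [0.665, -0.158], [0.613, -0.145]]
grip [0.40870115 0.30218215 0.045     ] tip [0.53067515 0.27507668 0.003     ] bladeL [0.53057024 0.26796385 0.003     ] bladeR [0.53320352 0.28342869 0.003     ]
postfoot [ 0.64586601 -0.02635249  0.        ]
postfoot [ 0.62161759 -0.14383243  0.        ]
foot boxes [ 0.64564346 -0.08472322  0.05      ]
```

View pics/crop.png

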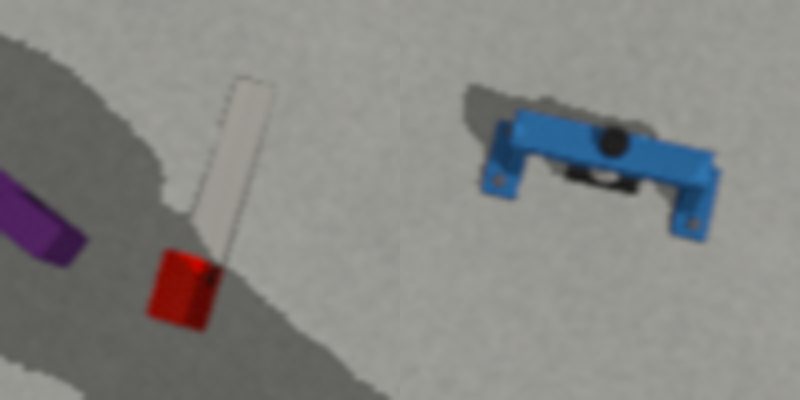

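The only red-handled gauge is at handle pixel (211,257), with its blade running to (228,206). The look-alikes are orange at (147,292) and (195,307), purple at (160,230) and yellow at (497,231), and the crop confirms red. The blue press is at (380,150). Both the gauge and the press sit at a yaw of about -12°. Next I move above the gauge for a close look.

Call:
carry_out(
  rows=[
    [[1, 0.7, -1, -0.1, 1], [1, 0.7, -1, -0.1, 1], [1, 0.7, -1, -0.1, 1], [1, 0.7, -1, -0.1, 0], [1, 0.7, -1, -0.1, 0]],
  ],
  squeeze=40,
)

```text
clock: 1.18
tcp_pos: [0.275, 0.475, 0.2377]
orientation: [-0.0, 0.102, 0.995, 0.001]
contact_force: [0.6, 0.8, 0.0]
opening: 1.002
```

Call:
carry_out(
  rows=[
    [[1, 0.7, -1, -0.1, 0], [1, 0.7, -1, -0.1, 0], [1, 0.7, -1, -0.1, 0], [1, 0.7, -1, -0.1, 0], [1, 0.7, -1, -0.1, 0]],
  ],
)

```text
clock: 1.8
tcp_pos: [0.3833, 0.3197, 0.2234]
orientation: [0.0, 0.103, 0.995, 0.002]
contact_force: [-0.2, 1.0, -0.0]
opening: 0.997
```

Call:
carry_out(
  rows=[
    [[1, 0.4, -0.3, 0, 0], [1, 0.3, -0.3, 0, 0], [1, 0, 0, 0, 0], [1, 0, 0, 0, 0], [1, 0, 0, 0, 0]],
  ],
)

```text
clock: 2.42
tcp_pos: [0.4049, 0.3021, 0.2238]
orientation: [0.0, 0.103, 0.995, 0.002]
contact_force: [0.3, -0.0, -0.2]
opening: 1.0
```

```bash
python3 - <<'E'
from h import *
c=snap("wrist","w1.png")
print(sensors.state()["tcp_pos"])
print([(round(b["p"],2),np.round(b["extent"]).tolist()) for b in viewer.boxes_of("gauge_red_grip",c)])
h=cv2.cvtColor(c["frame"],cv2.COLOR_RGB2HSV)
M=(((h[...,0]<5)|(h[...,0]>174))&(h[...,1]>150)).astype(np.uint8)
n,l,s,ce=cv2.connectedComponentsWithStats(M)
i=1+s[1:,4].argmax();p=np.argwhere(l==i)[:,::-1];r=cv2.minAreaRect(p.astype(np.float32));print(s[i],r)
for z in(0,.056):print(z,[atz(c,b,z).round(4)[:2].tolist() for b in cv2.boxPoints(r)])
E
```

```text
[0.40486835 0.30217042 0.2238268 ]
[(0.96, [451.0, 0.0, 552.0, 117.0]), (0.93, [180.0, 35.0, 371.0, 98.0]), (0.7, [396.0, 210.0, 536.0, 290.0]), (0.65, [307.0, 187.0, 340.0, 330.0])]
[ 308  189   31   58 1595] ((322.83538818359375, 217.46307373046875), (29.23270034790039, 56.30207061767578), 3.1798300743103027)
0 [[0.4386, 0.2841], [0.385, 0.2988], [0.3922, 0.3253], [0.4461, 0.3118]]
0.056 [[0.4212, 0.2894], [0.3764, 0.3017], [0.3824, 0.3239], [0.4275, 0.3126]]
```

View pics/w1.png

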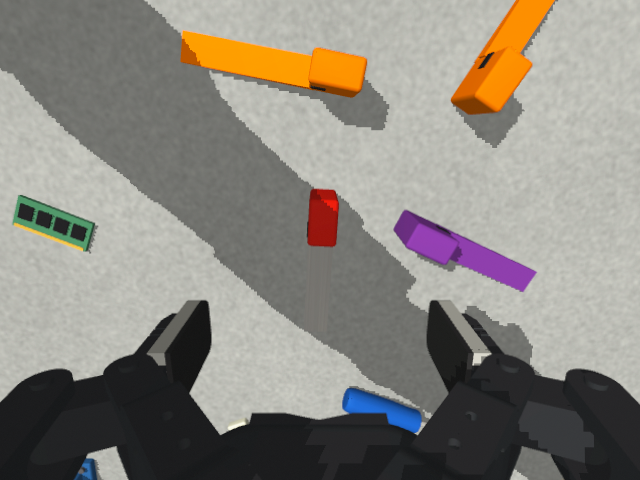

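```bash
cat > fit.py <<'E'
from h import *
from scipy.optimize import minimize
def fit(c,x0,lo=0):
    h=cv2.cvtColor(c["frame"],cv2.COLOR_RGB2HSV)
    M=(((h[...,0]<5)|(h[...,0]>174))&(h[...,1]>150)).astype(np.uint8)
    n,l,s,ce=cv2.connectedComponentsWithStats(M);i=1+s[1:,4].argmax()
    k=cv2.convexHull(np.argwhere(l==i)[:,::-1].astype(np.int32))
    R=np.zeros(M.shape,np.uint8);cv2.fillConvexPoly(R,k,1)
    B=np.array([[a,b,d] for a in(-.02,.02) for b in(-.012,.012) for d in(0,.056)])
    def pose(x,P):
        a=np.cos(x[2]);b=np.sin(x[2]);return np.c_[x[0]+a*P[:,0]-b*P[:,1],x[1]+b*P[:,0]+a*P[:,1],P[:,2]]
    def cost(x):
        q=np.array([proj(c,P) for P in pose(x,B)])
        S=np.zeros(M.shape,np.uint8);cv2.fillConvexPoly(S,cv2.convexHull((q*16).astype(np.int32)),1,shift=4)
        return float((S!=R).sum())
    r=minimize(cost,x0,method="Nelder-Mead",options=dict(initial_simplex=np.array(x0)+np.array([[0,0,0],[.008,0,0],[0,.008,0],[0,0,.1]])))
    return r.x,r.fun,R.sum(),np.array([proj(c,P) for P in pose(r.x,np.array([[.13,0,.003],[.02,0,.015]]))])
E
python3 - <<'E'
from fit import *
for n in("wrist","top"):
    c=snap(n);print(n,np.array(c["T"])[:3,3].round(3),fit(c,[.408,.303,-.2]))
    if n=="wrist":print(atz(c,(315.5,331),.003))
E
```

```text
wrist [0.332 0.316 0.344] (array([ 0.40613046,  0.3056513 , -0.21452772]), np.float64(155.0), np.uint64(1650), array([[320.33082207, 331.00285957],
       [321.61438679, 233.07918388]]))
[0.53209906 0.27303625 0.003     ]
top [0.303 0.045 1.099] (array([ 0.40219444,  0.30900926, -0.22766204]), np.float64(237.0), np.uint64(101), array([[226.04779093, 206.79171279],
       [213.27439256, 251.64895459]]))
```

Call:
carry_out(
  rows=[
    [[0.2, 0.05, 0.1, -0.5, -1.5], [0.2, 0, 0, -1, 0], [0.2, 0, 0, -1, 0], [0.2, 0, 0, -1, 0], [0.2, 0, 0, -0.8, 0]],
  ],
)

```text
clock: 3.25
tcp_pos: [0.4066, 0.3055, 0.089]
orientation: [0.001, 0.119, 0.993, 0.003]
contact_force: [0.2, -0.1, 0.6]
opening: 0.597
```

Call:
carry_out(
  rows=[
    [[0.2, 0, 0, -0.7, 0], [0.2, 0, 0, -0.7, 0], [-1, 0, 0, 0, 0], [-1, 0, 0, 0, 0], [-1, 0, 0, 0, 0]],
  ],
)

```text
clock: 3.88
tcp_pos: [0.4049, 0.3043, 0.042]
orientation: [-0.0, 0.121, 0.993, 0.001]
contact_force: [-0.4, 0.3, -1.0]
opening: 0.28
```

Call:
carry_out(
  rows=[
    [[-1, 0, 0, 0, 0], [-1, 0, 0, 0, 0], [-1, 0, 0, 0, 0], [-1, 0, 0, 0.15, 0], [-1, 0, 0, 0.15, 0]],
  ],
)

```text
clock: 4.5
tcp_pos: [0.405, 0.3044, 0.0522]
orientation: [-0.0, 0.121, 0.993, 0.002]
contact_force: [-1.0, 0.2, -1.1]
opening: 0.277
```

Call:
carry_out(
  rows=[
    [[-1, 0, 0, 1, 0], [-1, 0, -0.5, 0.3, 0], [-1, 0.2, -1, 0, 0], [-1, 0.2, -1, 0, 0], [-1, 0.2, -1, 0, 0]],
  ],
)

```text
clock: 5.12
tcp_pos: [0.4221, 0.1954, 0.0921]
orientation: [-0.0, 0.119, 0.993, 0.002]
contact_force: [0.6, -0.9, -1.5]
opening: 0.276
```

Call:
carry_out(
  rows=[
    [[-1, 0.2, -1, 0, 0], [-1, 0.3, -1, 0, 0], [-1, 0.3, -1, 0, 0], [-1, 0.3, -1, 0, 0], [-1, 0.3, -1, 0, 0]],
  ],
)

```text
clock: 5.75
tcp_pos: [0.4613, 0.0349, 0.09]
orientation: [-0.002, 0.121, 0.993, 0.002]
contact_force: [-0.3, 1.7, -1.4]
opening: 0.275
```

Call:
carry_out(
  rows=[
    [[-1, 0.3, -1, 0, 0], [-1, 0.3, -1, 0, 0], [-1, 0.3, -1, 0, 0], [-1, 0, 0, 0, 0], [-1, 0, 0, 0, 0]],
  ],
)

```text
clock: 6.38
tcp_pos: [0.4844, -0.0642, 0.088]
orientation: [-0.003, 0.124, 0.992, 0.001]
contact_force: [-0.7, 0.8, -1.3]
opening: 0.272
```

```bash
python3 - <<'E'
from h import *
t=snap("top");s=snap("side")
for c in(t,s):
  for n in("under_blue","foot_blue"): print(n,[(round(b["p"],2),np.round(b["extent"]).tolist()) for b in viewer.boxes_of(n,c)])
# model projected: foot guess & gauge
u=np.array([np.cos(-.205),np.sin(-.205),0]);F=np.array([.652,-.088,0]);v=np.array([-u[1],u[0],0])
out=[]
for c,(x,y) in((t,(300,100)),(s,(340,170))):
    f=c["frame"][y:y+133,x:x+133];k=3
    f=cv2.resize(f,None,fx=k,fy=k,interpolation=2)
    for P,col in((F+[0,0,.008]+.022*v,(255,0,0)),(F+[0,0,.008]-.022*v,(255,0,0)),(F+.045*v,(0,255,0)),(F-.045*v,(0,255,0)),(F-.023*u+.045*v,(255,255,0)),(F-.023*u-.045*v,(255,255,0)),(F+[0,0,.085],(255,0,255))):
        q=(proj(c,P)-[x,y])*k;cv2.circle(f,(int(q[0]),int(q[1])),3,col,-1)
    out.append(f)
cv2.imwrite("pics/p2.png",np.hstack(out)[:,:,::-1])
E
```

```text
under_blue []
foot_blue []
under_blue [(0.44, [406.0, 221.0, 422.0, 253.0])]
foot_blue [(0.66, [409.0, 224.0, 423.0, 254.0])]
```

View pics/p2.png

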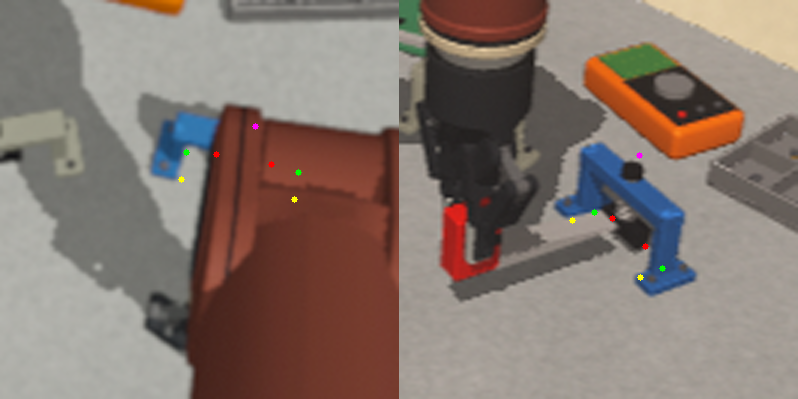

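Call:
carry_out(
  rows=[
    [[-1, 0.08, 0.4, 0, 2], [-1, 0, 0, -0.6, 0], [-1, 0, 0, -0.6, 0], [-1, 0, 0, -0.2, 0], [-1, 0, 0, 0, 0]],
  ],
)

```text
clock: 7.3
tcp_pos: [0.4891, -0.0461, 0.046]
orientation: [-0.002, 0.1, 0.995, 0.002]
contact_force: [-0.3, -0.4, -2.2]
opening: 0.276
```

```bash
python3 - <<'E'
from h import *
s=sensors.state();print(s["tcp_pos"],s["orientation"],s["contact_force"],s["torque"])
c=snap("side");f=c["frame"][170:320,320:520];f=cv2.resize(f,None,fx=4,fy=4,interpolation=2)
cv2.imwrite("pics/s3.png",f[:,:,::-1])
E
```

```text
[ 0.48906733 -0.04614618  0.04602537] [-0.00205659  0.10032913  0.99494955  0.00228739] [-0.30096228 -0.44182905 -2.15371829] [-0.01919986  0.00296095  0.04794149]
```

View pics/s3.png

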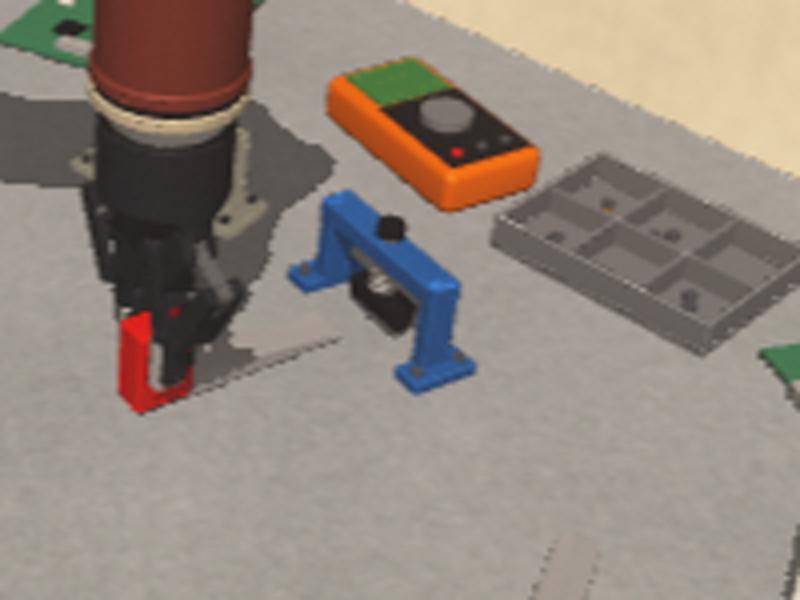

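Call:
carry_out(
  rows=[
    [[-1, -0.05, -0.27, 0, 0], [-1, 0, 0, -0.1, 0], [-1, 0, 0, 0, 0], [-1, 0, 0, 0, 0], [-1, 0, 0, 0, 0]],
  ],
)

```text
clock: 7.98
tcp_pos: [0.4887, -0.055, 0.0446]
orientation: [-0.001, 0.1, 0.995, 0.003]
contact_force: [-0.2, 0.1, -1.8]
opening: 0.277
```

```bash
python3 - <<'E'
from h import *
s=sensors.state();G=s["tcp_pos"];q=s["orientation"];a=2*np.arctan2(q[2],q[1])-np.pi;print(G,np.degrees(a),s["contact_force"])
c=snap("side")
print("under",atz(c,(415.7,249.5),.008))
u=np.array([np.cos(a),np.sin(a),0]);v=np.array([-u[1],u[0],0]);G[2]=0
x,y=320,170;f=c["frame"][170:320,320:520];f=cv2.resize(f,None,fx=4,fy=4,interpolation=2)
for P,col in((G+.13*u+.012*v,(255,0,0)),(G+.13*u-.012*v,(255,0,0)),(G+.02*u-.012*v,(255,255,0)),(G+.168*u,(0,255,0)),(G+.168*u+.024*v,(0,255,0)),(G+.168*u-.024*v,(0,255,0))):
    p=(proj(c,P)-[x,y]+.5)*4;cv2.circle(f,(int(p[0]),int(p[1])),3,col,-1)
cv2.imwrite("pics/s4.png",f[:,:,::-1])
E
```

```text
[ 0.48866148 -0.05496337  0.04458807] -11.535027145992066 [-0.24614297  0.14004371 -1.84285202]
under [ 0.64340548 -0.09216477  0.008     ]
```

View pics/s4.png

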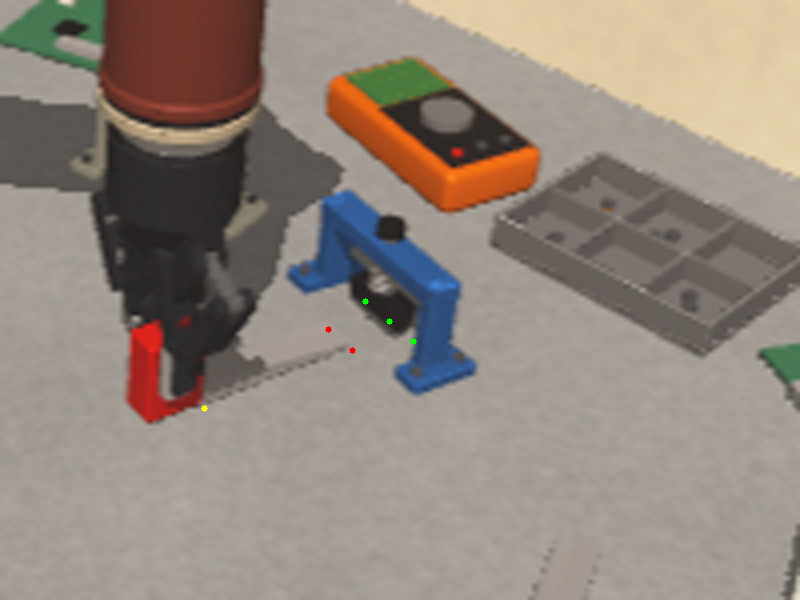

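Call:
carry_out(
  rows=[
    [[-1, 0, -0.08, -0.07, 0], [-1, 0.4, -0.08, 0, 0], [-1, 0.4, -0.08, 0, 0], [-1, 0.4, -0.08, 0, 0], [-1, 0, 0, 0, 0]],
  ],
)

```text
clock: 8.65
tcp_pos: [0.5283, -0.0652, 0.0424]
orientation: [-0.0, 0.1, 0.995, 0.003]
contact_force: [-0.1, 1.0, -1.2]
opening: 0.276
```

Call:
carry_out(
  rows=[
    [[-1, 0.25, -0.05, 0, 0], [-1, 0.25, -0.05, 0, 0], [-1, 0, 0, 0, 0], [-1, 0, 0, 0, 0], [-1, 0, 0, 0, 0]],
  ],
)

```text
clock: 9.28
tcp_pos: [0.5436, -0.0684, 0.0421]
orientation: [-0.001, 0.1, 0.995, 0.003]
contact_force: [0.1, 0.0, -1.7]
opening: 0.278
```

Call:
carry_out(
  rows=[
    [[-1, 0.15, -0.03, 0, 0], [-1, 0.15, -0.03, 0, 0], [-1, 0, 0, 0, 0], [-1, 0, 0, 0, 0], [-1, 0, 0, 0, 0]],
  ],
)

```text
clock: 9.9
tcp_pos: [0.5531, -0.0702, 0.0421]
orientation: [-0.001, 0.1, 0.995, 0.003]
contact_force: [-0.0, 0.8, -0.5]
opening: 0.274
```

Call:
carry_out(
  rows=[
    [[-1, 0.15, -0.03, 0, 0], [-1, 0.15, -0.03, 0, 0], [-1, 0, 0, 0, 0], [-1, 0, 0, 0, 0], [-1, 0, 0, 0, 0]],
  ],
)

```text
clock: 10.52
tcp_pos: [0.5626, -0.0721, 0.0419]
orientation: [-0.001, 0.1, 0.995, 0.003]
contact_force: [1.1, 0.4, -1.3]
opening: 0.276
```

Call:
carry_out(
  rows=[
    [[-1, 0.15, -0.03, 0, 0], [-1, 0.15, -0.03, 0, 0], [-1, 0, 0, 0, 0], [-1, 0, 0, 0, 0], [-1, 0, 0, 0, 0]],
  ],
)

```text
clock: 11.15
tcp_pos: [0.5701, -0.0735, 0.0417]
orientation: [-0.003, 0.1, 0.995, 0.003]
contact_force: [-3.1, 1.5, -0.4]
opening: 0.274
```

```bash
python3 - <<'E'
from h import *
for i in range(4):
    c=snap("side");s=sensors.state();print(s["tcp_pos"],s["contact_force"],s["torque"])
f=c["frame"][170:320,320:520];f=cv2.resize(f,None,fx=4,fy=4,interpolation=2)
cv2.imwrite("pics/s5.png",f[:,:,::-1])
E
```

```text
[ 0.57010207 -0.07349359  0.04175069] [-2.51080041  0.03294063  0.44615697] [-0.04391303  0.22625556  0.00544084]
[ 0.57012283 -0.07352221  0.04176087] [-3.13263235  0.63031802  0.15922421] [ 0.0022006   0.2399104  -0.00842315]
[ 0.57009904 -0.07350793  0.04175326] [-2.57529896  0.69279169  0.58541488] [ 0.00873305  0.20767702 -0.0307459 ]
[ 0.57012286 -0.07350745  0.04175462] [-2.89082012  0.09633591  0.24068161] [0.00871151 0.22902716 0.01999351]
```

View pics/s5.png

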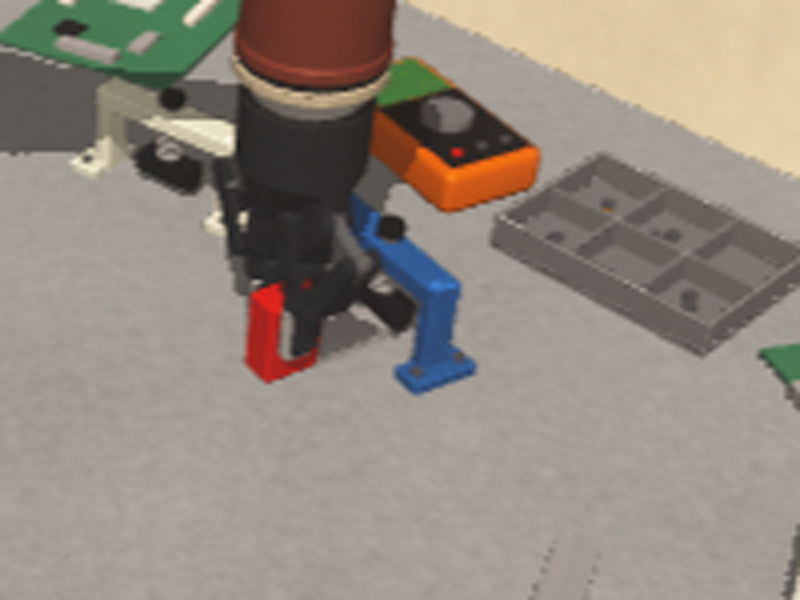

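Call:
carry_out(
  rows=[
    [[-1, 0.17, -0.035, 0, 0], [-1, 0.17, -0.035, 0, 0], [-1, 0, 0, 0, 0], [-1, 0, 0, 0, 0], [-1, 0, 0, 0, 0]],
  ],
)

```text
clock: 11.98
tcp_pos: [0.578, -0.0749, 0.0416]
orientation: [-0.006, 0.1, 0.995, 0.004]
contact_force: [-1.9, 1.1, -0.2]
opening: 0.275
```

Call:
carry_out(
  rows=[
    [[-1, 0.17, -0.035, 0, 0], [-1, 0.17, -0.035, 0, 0], [-1, 0, 0, 0, 0], [-1, 0, 0, 0, 0], [-1, 0, 0, 0, 0]],
  ],
)

```text
clock: 12.6
tcp_pos: [0.5854, -0.0763, 0.0416]
orientation: [-0.009, 0.1, 0.995, 0.005]
contact_force: [-1.9, 1.1, 0.6]
opening: 0.276
```

```bash
python3 - <<'E'
from h import *
for i in range(3):
    c=snap("side");s=sensors.state();print(s["tcp_pos"],s["contact_force"],s["torque"])
E
```

```text
[ 0.58539053 -0.0763273   0.04157917] [-2.56560973  0.41715816  0.2211308 ] [-0.08179421  0.09327523 -0.00296779]
[ 0.58544288 -0.07635281  0.04161454] [-1.84063795  0.49538212 -0.65747168] [0.01054532 0.08431863 0.00753419]
[ 0.5853871  -0.07634112  0.04158033] [-1.86028655 -0.40920443  0.37506077] [-0.04666734  0.10144304 -0.02638977]
```

Call:
carry_out(
  rows=[
    [[-1, 0.15, -0.03, 0, 0], [-1, 0.15, -0.03, 0, 0], [-1, 0, 0, 0, 0], [-1, 0, 0, 0, 0], [-1, 0, 0, 0, 0]],
  ],
)

```text
clock: 13.38
tcp_pos: [0.5912, -0.0775, 0.0416]
orientation: [-0.013, 0.1, 0.995, 0.005]
contact_force: [-2.3, 0.3, 0.8]
opening: 0.277
```

```bash
python3 - <<'E'
from h import *
for i in range(3):
    c=snap("side");s=sensors.state();print(s["tcp_pos"],s["contact_force"],s["torque"])
f=c["frame"][190:270,350:457];f=cv2.resize(f,None,fx=7,fy=7,interpolation=2)
cv2.imwrite("pics/s6.png",f[:,:,::-1])
E
```

```text
[ 0.59121839 -0.07748254  0.04158661] [-2.94203397  0.71890276  0.56814423] [-0.09223673  0.10219021 -0.02513472]
[ 0.59121415 -0.07746062  0.04157171] [-3.04793172  0.00472158 -0.41834274] [-0.04984008  0.079197    0.03235917]
[ 0.59119747 -0.07745363  0.04154877] [-2.79042223  1.08151231  1.47168782] [-0.04959986  0.08912203  0.00401292]
```

View pics/s6.png

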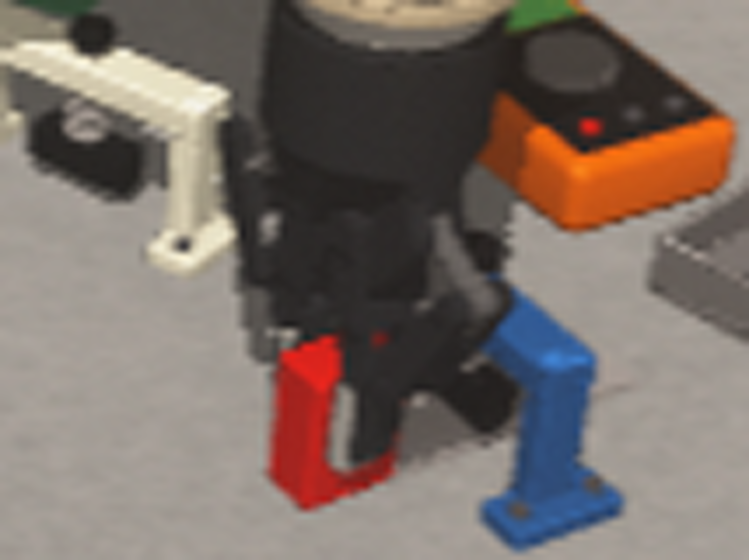

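Call:
carry_out(
  rows=[
    [[0.1, 0, 0, 0, 0], [0.1, 0, 0, 0, 0], [0.1, 0, 0, 0, 0], [0.1, 0, 0, 0, 0], [0.1, 0, 0, 0.2, 0]],
  ],
)

```text
clock: 14.15
tcp_pos: [0.5918, -0.0776, 0.0477]
orientation: [-0.013, 0.1, 0.995, 0.005]
contact_force: [0.2, 0.6, 0.1]
opening: 0.551
```

Call:
carry_out(
  rows=[
    [[0.1, -0.05, 0, 0.8, 0], [0.1, -0.1, 0, 1, 0], [0.1, -0.3, 0, 1, 0], [0.1, -0.5, 0.5, 1, 0], [0.1, -0.7, 0.8, 1, 0]],
  ],
)

```text
clock: 14.78
tcp_pos: [0.5406, -0.0401, 0.1959]
orientation: [-0.013, 0.102, 0.995, 0.004]
contact_force: [0.0, 1.4, -0.2]
opening: 0.552
```

Call:
carry_out(
  rows=[
    [[0.1, -0.7, 1, 0.5, 0], [0.1, -0.3, 1, 0.3, 0], [0.1, 0, 1, 0, 0], [0.1, 0, 1, 0, 0], [0.1, 0, 1, 0, 0]],
  ],
)

```text
clock: 15.4
tcp_pos: [0.5097, 0.1128, 0.2268]
orientation: [-0.009, 0.103, 0.995, 0.007]
contact_force: [0.7, -0.5, -0.3]
opening: 0.549
```

Call:
carry_out(
  rows=[
    [[0.1, 0, 1, 0, 0], [0.1, 0, 1, 0, 0], [0.1, 0, 1, 0, 0], [0.1, 0, 0, 0, 0], [0.1, 0, 0, 0, 0]],
  ],
)

```text
clock: 16.02
tcp_pos: [0.5092, 0.207, 0.229]
orientation: [-0.008, 0.102, 0.995, 0.008]
contact_force: [0.1, -0.0, -0.9]
opening: 0.547
```

```bash
python3 - <<'E'
from fit import *
t=snap("top");c=snap("side")
print("top fit",fit(t,[.592,-.077,-.2]));print("side fit",fit(c,[.592,-.077,-.2]))
a=cv2.resize(c["frame"][190:270,370:450],(400,400),interpolation=2);b=cv2.resize(t["frame"][120:220,330:430],(400,400),interpolation=2)
cv2.imwrite("pics/f7.png",np.hstack([a,b])[:,:,::-1])
E
```

```text
top fit (array([ 0.59416381, -0.07644426, -0.28788611]), np.float64(56.0), np.uint64(234), array([[390.81021302, 126.59239914],
       [379.61291392, 168.06143869]]))
side fit (array([ 0.58133994, -0.08752378,  0.66305764]), np.float64(26421.0), np.uint64(26088), array([[400.3810111 , 230.27542368],
       [398.33649364, 251.72428798]]))
```

View pics/f7.png

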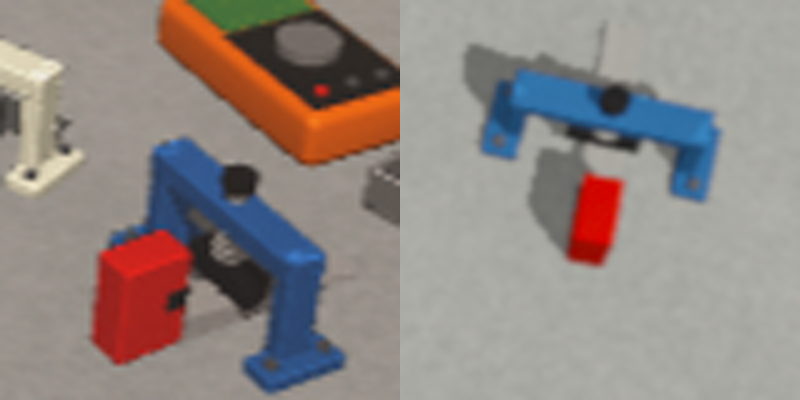

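The gauge lies flat and centred under the foot, with its tip showing behind the press. I'll check the lift by comparing the foot and its knob with the starting side picture.

```bash
python3 - <<'E'
from h import *
a=cv2.imread("pics/side0.png",0).astype(np.float32);c=snap("side");b=cv2.cvtColor(c["frame"],cv2.COLOR_RGB2GRAY).astype(np.float32)
K=4;up=lambda z:cv2.resize(z,None,fx=K,fy=K,interpolation=cv2.INTER_CUBIC)
for n,(x0,y0,x1,y1) in dict(knob=(413,222,423,230),foot=(414,235,425,254),rightpost=(426,240,440,268)).items():
    t=up(a[y0:y1,x0:x1]);r=up(b[y0-7:y1+7,x0-7:x1+7])
    m=cv2.matchTemplate(r,t,cv2.TM_CCOEFF_NORMED);_,v,_,l=cv2.minMaxLoc(m);print(n,v.__round__(2),(np.array(l)/K-7))
P=np.array([.648,-.089,.08]);print("px per 3mm up",proj(c,P+[0,0,.003])-proj(c,P))
E
```

```text
knob 0.98 [ 0. -1.]
foot 0.88 [ 0.25 -1.  ]
rightpost 1.0 [0. 0.]
px per 3mm up [ 0.14425298 -1.03442486]
```

```bash
python3 -c "
from h import *
print(ticket.sign_off())"
```

```text
the job is handed in; nothing more can be done
None
```

The red gauge is in place under the middle of the blue press's foot, released and lying flat on the bench, and I handed the job in at about 16 s of the 42 s limit.

- **Insertion:** I gripped the gauge by its handle and slid it straight in, at about 11.5° to the robot's x axis to match the press. Drag of 2 to 3 N began when the tool's x reached about 0.565 m. I went roughly 27 mm further, let go and backed the arm away.
- **Lift:** In the last side picture the foot and its knob had risen 1.0 px while the post had not moved. That is about 2.9 mm, and the wedge geometry predicted about 3 mm.
- **Position:** The top picture shows the handle on the robot's side, the blade centred between the posts and the tip out behind the press. I never moved near the yellow gauge, but I did not measure it again afterwards.
- **Disagreements:**
  - The side-view fit of the handle failed because it locked onto the red robot arm, so I ignored it.
  - The top-view fit gave a yaw of -16.5° against the tool's -11.5°. It is coarse at that resolution, and even that value is only about 5° off straight in.
  - The tool tilted about 1.5° during the push. The gauge looks flat in the last pictures.

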